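# Put the hooked sample block away in the sliding-door case

## Robot

A 6-joint arm with a two-finger parallel gripper is mounted at the origin on the work surface; the furniture and walls round the work are solid. World frame = base frame: x ahead of the robot, y to its left, z up, the work surface at z = 0. Lengths are in m, angles in rad, forces in N, time in s.
With the tool pointing down it reaches from about 0.35 to 0.775 m from the base axis. Payload 7.3 kg.
Tool frame: the origin (TCP) lies at the centre of the arm's flange, where the gripper is bolted on; the fingertips stand 178 mm ahead of it and the grasp point (between the pads) lies 159 mm ahead of it; z points along the fingers, y is the line along which they close (so a half turn about z gives the same grasp; the last joint's range is limited). The gripper opens to 92 mm and grips with 3 to 60 N. Pads are 19 mm wide; open, the fingers measure 130 mm over their backs; the gripper's body (75 mm by 190 mm) begins 47 mm behind the grasp point.
Start: joints at [1.192, 0.342, 1.524, -0, 1.275, -0.146], TCP at [0.121, 0.511, 0.405] pointing down, gripper open.
Joint ranges: [-2.53, 2.53], [-0.77, 2.02], [0.04, 2.7], [-1, 4.14], [0.28, 2.66], [-3.11, 3.11]. Speed limits (rad/s): [2.57, 2.57, 3.14, 3.14, 3.14, 3.14].

## Interface

Orientations are given as [roll, pitch, yaw] about the fixed x, y, z axes, in that order (R = Rz(yaw) Ry(pitch) Rx(roll)).
In Python, from cell import telemetry, vision, ticket gives the robot as it stands.
- The arm moves only by the shell command python3 -m crank 'ROWS' [FORCE]. ROWS is JSON, a list of rows, each a list of 5 numbers: the gripper command: -1 is shut, 1 is fully open, values between are in proportion, then the shift along the tool's x, y, z in mm, then the turn about the tool's z in rad. In form: [[fingers, dx, dy, dz, roll], ...]. A call has 1 to 12 rows; each row is the pose to reach, as a shift and turn from the pose commanded when the call began, along the tool's axes at that moment; what a row does not reach only later rows make up. A row lasts 1/12 s, in which the tool goes at most 41.7 mm and 7.16 degrees, less where a joint would pass 70% of its speed; a pose out of reach is approached as far as the arm can. A call with a gripper value outside its range is refused whole. The fingers move at their own pace and stop on an object; FORCE is the grip in N (left out, the last holds). Time passes only in rows, so rows that repeat a pose let the fingers close. It gives the time, the measured TCP pose, the force, the opening and the grip force at its end, in the units of the state.
- telemetry.observe(): the state, without advancing time (a new reading comes with each control period).
- vision.read_camera(name): name is "scene" or "side" or "wrist"; returns (picture, depth): 384x512x3 uint8, red, green, blue; 384x512 float32, m along the optical axis (not along the pixel's ray), 0 where there is no reading.
- vision.get_calibration(name): a dict with "camera_matrix" (3x3 intrinsics, pixels), "rvec" (rotation vector, rad) and "tvec" (3), from world to camera coordinates, as OpenCV has them. Camera axes: x right, y down, z forward; pixel columns grow to the right and rows downward; lengths in m; the calibration is good to about 2 mm. A picture is of the moment at which its call begins: read the wrist's pose just before it. get_calibration takes no time and is no camera call; for the wrist camera it gives the pose at the moment of the call.
- ticket.hand_in(): hands the job in; it is judged then, once.
The state is a dict: "time": time; "qpos": joint angles; "qvel": joint speeds; "joint_efforts": joint torques, N m; "tool_pos": TCP position; "tool_rot": TCP orientation; "contact_force": force on the tool from outside, world axes, zero at the start; "torque": the same for the moment, N m; "opening": finger opening in m; "grip_force": force on a finger pad.
Only numpy, scipy, OpenCV 4.12 (cv2) and the standard library are available. Lean on these libraries where they do the work, as an engineer would, in place of code of your own. Each camera call takes 0.05 s, during which the arm holds its last target. There are 200 camera calls.

## Task

Put the L-shaped sample block that stands in the cheeked stand away in the glass-topped case. First slide the glass door over the half-filled tray fully open to its stop, past its neighbour, leaving the neighbour where it is; then lift the block out of the stand, set it down upright on the open bench well clear of the stand, let go, and take it again another way (the stand leaves only its short leg free to grip, the tray only the tail of its long leg). Fit it flat into its pocket in that tray, hooked round the block already there, leave the door open, and do not disturb the other things.

Things in the scene. Friction and masses are not known exactly. Their poses are not given: they have to be found in the camera images.
- case: Shallow white case, fixed, 164 (x) x 386 (y) mm, 83 mm high to the top of its rails; its top is two sliding glass doors. Origin at the centre of its underside; +x away from the robot, +y along the case to the left; turned by up to 7 degrees. Left bay: y 44 to 185 mm, right bay: y -185 to -44 mm, one tray in each; the space between always stays covered.
- left_door (a joint): Left door (upper track), m: 0 shut over the left bay, 0.15 open at its stop; it grows as the door slides along the case's -y, above the right door. Panel 190 mm wide (y), at z 76 to 82 mm; shut it covers case y -5 to 185, fully open it leaves y 35 to 185 mm open. Friction about 1.5 N; it stays where it is left. Starts shut or up to 20 mm ajar.
- right_door (a joint): Right door (lower track), m: 0 shut over the right bay, 0.15 open at its stop. It grows as the door slides along the case's +y, beneath the left door. Same panel at z 66 to 72 mm; shut, it covers case y -185 to 5 mm. Same friction, same starts.
- left_pull (a point): Centre of the top of the left door's pull, a black upright block 26 mm (case x) x 14 mm (case y), standing 24 mm above the door panel (top 106 mm above the bench), near the door's outer (left) end; it moves with the door. Best pinched from above across its 26 mm.
- right_pull (a point): The same on the right door, near its outer (right) end; its top is also 106 mm above the bench, 34 mm above its own, lower panel. With the door fully open it stands 20 mm (centre) beyond the edge of the upper door. Keep fingertips above the rails and the upper door (83 mm) when pinching it.
- tray: Grey tray fixed in the case, 146 x 136 mm, half filled: one aluminium block (mate) and an empty L-shaped pocket. It lies in the left or right bay (case y about +115 or -115 mm), axes as the case. Origin on its underside below nest; floor 6 mm above the origin; rims stand 8 mm above the floor round the pocket with 2 mm clearance a side.
- full_tray: The other tray, in the other bay, complete with both blocks and fixed. Not to be used.
- nest (a point): Where the block's origin must come to lie: on the pocket floor, 12 mm above the bench. The block then has the same yaw as the tray.
- nest_tail (a point): Where the block's tail point (block_tail) must come to lie, 33 mm along the tray's +y from nest.
- mate: Block already seated in the tray, loose, aluminium, 48 mm high, an L that hooks into the other. Its origin lies at nest. From there it covers x 15.5 to 66, y -24.5 to 11 mm, and x 66 to 93, y -55 to 11 mm, so it closes the inner sides of the seated block's short leg and of its long leg up to y 11 mm (gap 2.5 mm); only the tail beyond is free on both sides.
- block: The block to put away: L-shaped, aluminium-coloured, 48 mm high, 60 to 130 g, round dark wells in its top. Origin at the centre of the underside of its long leg, z up. Long leg: x -13 to 13, y -55 to 55 mm, its tail at +y. Short leg: x 13 to 63, y -55 to -27 mm (28 mm thick in y). Centre of mass about x 13, y -14 mm.
- block_tail (a point): Point on the underside of the block's long leg at y +33 mm, below the middle of its tail, which is 26 mm thick in x.
- stand: White stand fixed on the bench, left or right: base plate 6 mm thick. The block starts on the plate with origin and axes over the stand's; lift it straight up. Two cheeks, 52 mm high, at x -25 to -15.5 and 15.5 to 25, y -15 to 62 mm, enclose its long leg; end stop at y 57.5 mm. Only the short leg is free: grip across y at x about 45 mm. The bench between stand and timer is free for setting down.
- timer: Bystander: white countdown timer 62 x 68 x 19 mm, lying on the side opposite the stand. Origin at its underside, as for all bystanders.
- vial_white: Bystander: glass vial with white cap, 23 mm diameter, 51 mm high, at the left.
- vial_dark: Bystander: glass vial with black cap, same size, near right.
- blue_bottle: Bystander: clear bottle with blue cap, 56 mm diameter, 105 mm high, back left.
- amber_bottle: Bystander: amber bottle, 66 mm diameter, 135 mm high, at the left.
- tips: Bystander: blue pipette tip box 84 x 122 x 86 mm, back right.
- dish: Bystander: petri dish 90 mm diameter, 14 mm high, at the right.

How it is judged:
By the outcome, as a careful person would: the job done as asked, in the order asked, and still so for the second after the job is handed in, with the robot touching nothing.
It also fails if it takes over 67 s, if anything falls off the work surface, if the arm or the gripper's body presses on something with over 40 N, if the wrist force passes 120 N, or if a joint passes its speed limit or range.

## Working session

There is one attempt and no reset: what is moved stays moved. The work goes in short steps, Python scripts to look and compute and a shell command to move; the robot and the scene stay as the last step left them, time stands still between calls to the robot, and variables do not carry over. Pictures are saved under pics/ and viewed, at most 11 in all, crops included, and the job is handed in when it is done.

```bash
mkdir -p pics; ls
python3 - <<'E'
from cell import telemetry, vision
import cv2, numpy as np
print(telemetry.observe())
ims=[]
for n in ["scene","side","wrist"]:
    im,d=vision.read_camera(n); c=vision.get_calibration(n)
    np.savez(f"pics/{n}0.npz",im=im,d=d,K=c["camera_matrix"],r=c["rvec"],t=c["tvec"])
    print(n,c)
    cv2.imwrite(f"pics/{n}0.png",cv2.resize(im[:,:,::-1],(768,576)))
E
```

```text
pics
{'time': 0.0, 'qpos': array([ 1.19198265e+00,  3.42722362e-01,  1.52503008e+00, -3.33363703e-05,
        1.27539726e+00, -1.45999454e-01]), 'qvel': array([-0.00033016,  0.00095319,  0.00104937,  0.00162236,  0.00049234,
        0.0007616 ]), 'joint_efforts': array([ 2.37652013e-03, -4.31236947e+01, -2.44220996e+01,  7.18819303e-02,
        5.60354919e-02, -1.42009303e-04]), 'tool_pos': array([0.12105652, 0.51070898, 0.40404038]), 'tool_rot': array([-3.14004753e+00, -1.94983281e-04,  2.90878801e+00]), 'contact_force': array([-0.17033491,  0.91977448,  1.01636292]), 'torque': array([-0.01323118,  0.02342312,  0.03944436]), 'grip_force': 0.0, 'opening': 0.09186713084743872}
scene {'camera_matrix': array([[365.77674121,   0.        , 257.53031612],
       [  0.        , 365.77674121, 191.21218149],
       [  0.        ,   0.        ,   1.        ]]), 'rvec': array([ 1.54838013,  2.079505  , -0.79202533]), 'tvec': array([ 0.12544261, -0.35139993,  1.44455587])}
side {'camera_matrix': array([[371.05541704,   0.        , 250.70235826],
       [  0.        , 371.05541704, 190.12774944],
       [  0.        ,   0.        ,   1.        ]]), 'rvec': array([ 2.00867686,  0.82476552, -0.44171572]), 'tvec': array([-0.40153622, -0.11189486,  1.67827507])}
wrist {'camera_matrix': array([[329.15030837,   0.        , 256.22073807],
       [  0.        , 329.15030837, 193.83631886],
       [  0.        ,   0.        ,   1.        ]]), 'rvec': array([-2.26856773, -1.79433937, -0.26940439]), 'tvec': array([-0.52387905, -0.03634234,  0.3927902 ])}
```

View pics/scene0.png

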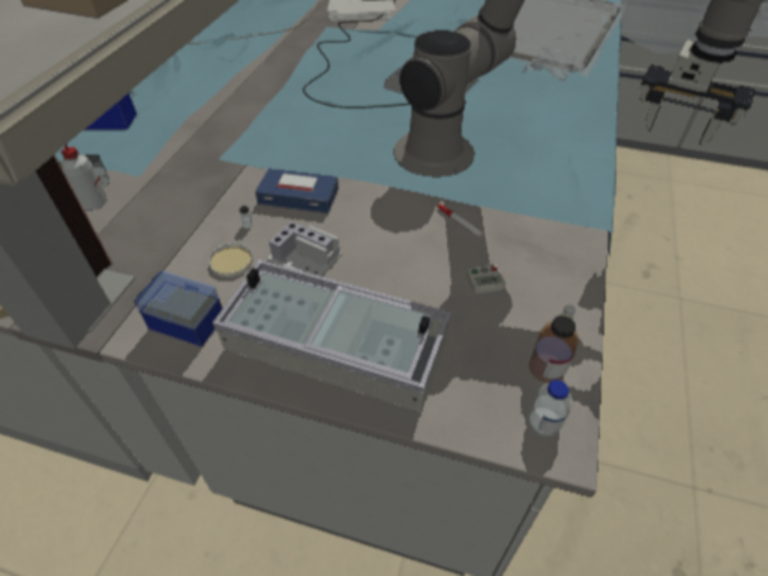

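View pics/side0.png

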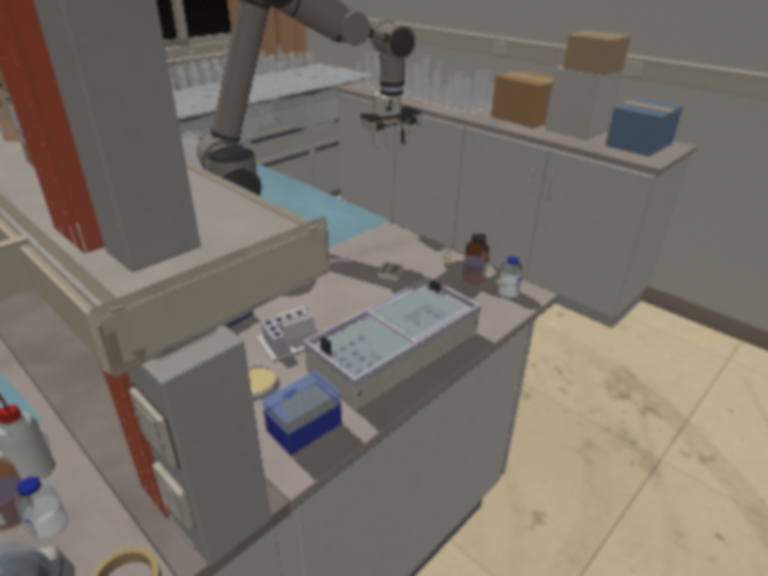

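The scene view (768 px wide) shows the half-filled tray under the door on the image's right, which is +y (left bay). Its pull is at about (424,325) and the right pull at (253,278). The stand with the block is at about (305,245), on the right side, and the timer is at (487,278).

```bash
cat > h.py <<'E'
import numpy as np, cv2
from cell import telemetry, vision
def cam(n):
    s=telemetry.observe(); c=vision.get_calibration(n); im,d=vision.read_camera(n)
    return dict(im=im,d=d,K=c["camera_matrix"],r=c["rvec"],t=c["tvec"],s=s)
def ray(c,uv):
    R=cv2.Rodrigues(np.array(c["r"]))[0]; uv=np.atleast_2d(uv).astype(float)
    v=np.c_[uv,np.ones(len(uv))]@np.linalg.inv(c["K"]).T
    return -R.T@np.ravel(c["t"]), v@R      # origin, dirs (unit camera z)
def plane(c,uv,z):
    o,v=ray(c,uv); return o+v*((z-o[2])/v[:,2])[:,None]
def dep(c,uv):
    uv=np.atleast_2d(uv); o,v=ray(c,uv); i=np.round(uv).astype(int)
    return o+v*c["d"][i[:,1],i[:,0]][:,None]
def cloud(c):
    h,w=c["d"].shape; u,v=np.meshgrid(np.arange(w),np.arange(h))
    return dep(c,np.c_[u.ravel(),v.ravel()]).reshape(h,w,3)
def tri(c1,p1,c2,p2):
    o1,v1=ray(c1,p1);o2,v2=ray(c2,p2);out=[]
    for a,b in zip(v1,v2):
        s=np.linalg.lstsq(np.c_[a,-b],o2-o1,rcond=None)[0]
        P,Q=o1+a*s[0],o2+b*s[1]; out.append(np.r_[(P+Q)/2,np.linalg.norm(P-Q)])
    return np.array(out)
def proj(c,P): return cv2.projectPoints(np.atleast_2d(P).astype(float),c["r"],c["t"],c["K"],None)[0][:,0]
def blobs(m,lo=5,hi=1e9):
    n,l,s,ce=cv2.connectedComponentsWithStats(m.astype(np.uint8))
    return [(ce[i].round(1),s[i].tolist()) for i in range(1,n) if lo<=s[i][4]<=hi]
E
python3 - <<'E'
from h import *
np.set_printoptions(precision=4,suppress=True)
a=dict(np.load("pics/scene0.npz")); b=dict(np.load("pics/side0.npz"))
w=dict(np.load("pics/wrist0.npz"))
R=cv2.Rodrigues(w["r"])[0]; o,v=ray(w,[[256,194]]); print("wrist cam",o,v)
for nm,p in dict(lpull=(424,320),rpull=(253,274),shortleg=(285,232),tail=(325,240),timer=(487,275),cl=(446,318),cfl=(415,395),cr=(258,266),fr=(220,320),tips=(180,300),shelf=(120,130),shelf2=(60,200),vial=(245,212),vw=(569,310)).items():
    print(nm,dep(a,np.array(p)/1.5))
P=cloud(a)
for z0,z1 in ((.05,.058),(.095,.115),(.078,.09)):
    m=(P[...,2]>z0)&(P[...,2]<z1)&(P[...,0]>.3)&(P[...,0]<.8)&(abs(P[...,1])<.35)
    for ce,s in blobs(m,15): 
        q=P[s[1]:s[1]+s[3],s[0]:s[0]+s[2]][m[s[1]:s[1]+s[3],s[0]:s[0]+s[2]]]
        print(z0,ce,s,q.mean(0),q.min(0),q.max(0))
E
```

```text
wrist cam [0.0416 0.5293 0.3849] [[ 0.288  -0.0709 -0.955 ]]
lpull [[0.6332 0.1251 0.1066]]
rpull [[ 0.6173 -0.2031  0.1045]]
shortleg [[ 0.4492 -0.2198  0.0569]]
tail [[ 0.4454 -0.1315  0.0543]]
timer [[0.4115 0.2082 0.0172]]
cl [[0.5982 0.1578 0.0818]]
cfl [[0.749  0.1416 0.0554]]
cr [[ 0.5793 -0.215   0.0844]]
fr [[ 0.7156 -0.2245  0.0793]]
tips [[ 0.7    -0.3111  0.0872]]
shelf [[ 0.1508 -0.8476  0.0066]]
shelf2 [[ 0.6277 -0.5648  0.2013]]
vial [[ 0.4064 -0.3355  0.0485]]
vw [[0.4873 0.3711 0.0493]]
0.05 [162.5 139.1] [160, 137, 6, 5, 21] [ 0.4006 -0.3408  0.0521] [ 0.3887 -0.35    0.0503] [ 0.4114 -0.332   0.0545]
0.05 [202.  157.4] [179, 148, 46, 21, 414] [ 0.4473 -0.1802  0.0543] [ 0.4118 -0.2422  0.05  ] [ 0.491  -0.1108  0.0579]
0.05 [129.1 211.9] [106, 199, 40, 23, 91] [ 0.7081 -0.2883  0.0538] [ 0.656  -0.3475  0.0501] [ 0.7339 -0.2661  0.058 ]
0.05 [150.1 223.4] [145, 222, 11, 4, 21] [ 0.7277 -0.2141  0.0546] [ 0.7254 -0.2289  0.0504] [ 0.7291 -0.1996  0.0579]
0.05 [162.3 227.4] [157, 225, 12, 6, 21] [ 0.7296 -0.1774  0.0534] [ 0.7279 -0.1914  0.0502] [ 0.7322 -0.16    0.
[... 679 characters left out ...]
.1324 0.1106]
0.095 [365.7 225.5] [359, 214, 15, 21, 163] [0.6105 0.3326 0.1061] [0.5698 0.3168 0.0953] [0.6288 0.3495 0.1145]
0.095 [367.1 259. ] [365, 254, 5, 12, 43] [0.7055 0.3455 0.1035] [0.6911 0.3409 0.0961] [0.7182 0.35   0.1078]
0.078 [240.5 220. ] [142, 173, 159, 87, 4472] [0.6654 0.0196 0.0825] [ 0.5623 -0.2703  0.078 ] [0.7494 0.1632 0.0898]
0.078 [122.7 198.9] [103, 184, 41, 31, 753] [ 0.6934 -0.3069  0.0862] [ 0.647  -0.35    0.0782] [ 0.7338 -0.2305  0.09  ]
0.078 [363.1 233.6] [358, 225, 13, 14, 44] [0.6202 0.332  0.0841] [0.5986 0.3165 0.0782] [0.6302 0.3499 0.0896]
0.078 [362.3 264.6] [358, 256, 9, 17, 91] [0.7111 0.3391 0.0843] [0.6853 0.3297 0.0785] [0.7283 0.3496 0.0897]
```

```bash
cat > goto.py <<'E'
import sys; from h import *
# world target of grasp point x y z, yaw -> remaining shift in tool axes (mm), roll
x,y,z,yaw=map(float,sys.argv[1:5]); s=telemetry.observe()
from scipy.spatial.transform import Rotation as Ro
R=Ro.from_euler("xyz",s["tool_rot"]).as_matrix(); p=s["tool_pos"]
T=np.array([x,y,z+.159])
roll=(s["tool_rot"][2]-yaw+np.pi)%(2*np.pi)-np.pi
print("t",s["time"],"pos",p.round(4),"rot",s["tool_rot"].round(4),"q",s["qpos"].round(2))
print("shift mm",(R.T@(T-p)*1000).round(1),"roll",round(roll,4))
E
python3 goto.py 0.637 0.125 0.21 1.513
```

```text
t 0.15 pos [0.1211 0.5108 0.4042] rot [-3.1405e+00 -1.0000e-04  2.9088e+00] q [ 1.19  0.34  1.52 -0.    1.28 -0.15]
shift mm [-591.  -256.3   35.4] roll 1.3958
```

```bash
python3 -m crank '[[1,-591,-256,35,1.396],[1,-591,-256,35,1.396],[1,-591,-256,35,1.396],[1,-591,-256,35,1.396],[1,-591,-256,35,1.396],[1,-591,-256,35,1.396],[1,-591,-256,35,1.396],[1,-591,-256,35,1.396],[1,-591,-256,35,1.396],[1,-591,-256,35,1.396],[1,-591,-256,35,1.396],[1,-591,-256,35,1.396]]'; python3 goto.py 0.637 0.125 0.21 1.513
```

```text
time: 1.15
tool_pos: [0.5225, 0.2104, 0.3773]
tool_rot: [-3.141, -0.0, 1.506]
contact_force: [0.4, 0.3, 0.5]
opening: 0.0918
grip_force: 0.0
t 1.15 pos [0.5225 0.2104 0.3773] rot [-3.1413e+00 -1.0000e-04  1.5059e+00] q [0.25 0.43 1.46 0.   1.25 0.31]
shift mm [-77.8 119.8   8.2] roll -0.0071
```

```bash
python3 -m crank '[[1,-78,120,8,-0.007],[1,-78,120,8,-0.007],[1,-78,120,8,-0.007],[1,-78,120,8,-0.007],[1,-78,120,8,-0.007],[1,-78,120,8,-0.007]]'
python3 - <<'E'
from h import *
np.set_printoptions(precision=4,suppress=True)
c=cam("wrist"); np.savez("pics/w1.npz",**{k:c[k] for k in("im","d","K","r","t")})
cv2.imwrite("pics/w1.png",cv2.resize(c["im"][:,:,::-1],(768,576)))
print(c["s"]["tool_pos"],c["s"]["tool_rot"])
P=cloud(c)
m=(P[...,2]>.096)&(P[...,2]<.115)&(c["d"]>0)&(c["d"]<.5)
for ce,s in blobs(m,40):
    q=P[s[1]:s[1]+s[3],s[0]:s[0]+s[2]][m[s[1]:s[1]+s[3],s[0]:s[0]+s[2]]]
    print(ce,s,q.mean(0),cv2.minAreaRect((q[:,:2]*1000).astype(np.float32)))
E
```

```text
time: 1.65
tool_pos: [0.6367, 0.1264, 0.3684]
tool_rot: [-3.14, -0.0, 1.518]
contact_force: [0.3, -0.2, -0.1]
opening: 0.0918
grip_force: 0.0
[0.6367 0.1264 0.3684] [-3.1396 -0.0001  1.5179]
[252.1 197. ] [236, 187, 33, 20, 618] [0.6318 0.1287 0.1054] ((631.7176513671875, 127.68321228027344), (13.186138153076172, 25.464447021484375), 87.46417999267578)
```

View pics/w1.png

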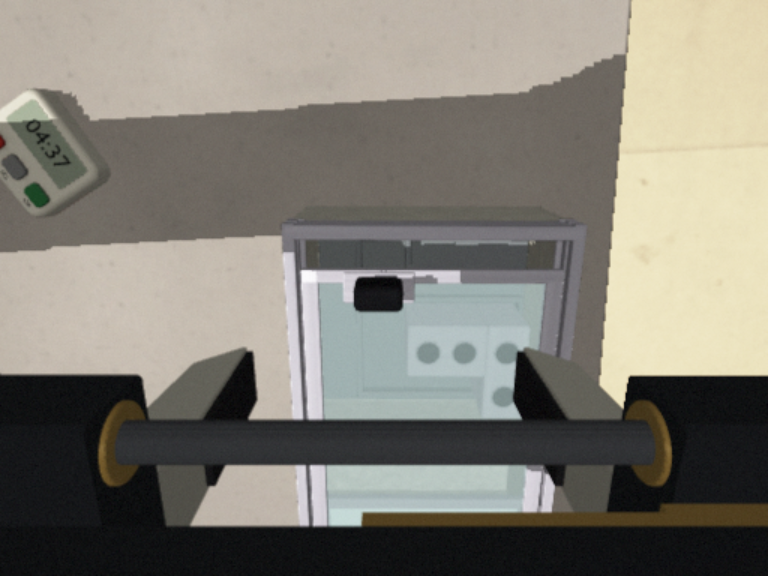

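The wrist view shows the left pull at about (378,293), standing on the left door. The case end frame runs from (283,225) to (585,228), and the mate's wells lie below the door.

```bash
python3 - <<'E'
from h import *
np.set_printoptions(precision=4,suppress=True)
c=dict(np.load("pics/w1.npz")); P=cloud(c)
m=(P[...,2]>.077)&(P[...,2]<.089)&(c["d"]>0)
# left outer rail: rows 160..335, first True col in 180..240 ; end: cols, first True row in 135..170
L=[];
for r in range(165,340,3):
    k=np.flatnonzero(m[r,180:230]); 
    if len(k): L.append((180+k[0]-.5,r))
E=[]
for u in range(195,385,3):
    k=np.flatnonzero(m[135:175,u])
    if len(k): E.append((u,135+k[0]-.5))
Rr=[]
for r in range(165,232,3):
    k=np.flatnonzero(m[r,340:400])
    if len(k): Rr.append((340+k[-1]+.5,r))
for n,S in (("x- side",L),("end",E),("x+ side",Rr)):
    q=plane(c,S,.083)[:,:2]; vx,vy,x0,y0=cv2.fitLine((q*1000).astype(np.float32),cv2.DIST_HUBER,0,.01,.01).ravel()
    print(n,len(S),(vx,vy),(x0,y0),np.degrees(np.arctan2(vy,vx)), q[[0,-1]])
a=dict(np.load("pics/scene0.npz")); Q=cloud(a)
m=(Q[...,2]>.078)&(Q[...,2]<.090)&(Q[...,0]>.54)&(Q[...,0]<.78)&(Q[...,1]>-.225)&(Q[...,1]<.19)
q=(Q[m][:,:2]*1000).astype(np.float32); print(cv2.minAreaRect(q))
E
python3 goto.py 0.632 0.1282 0.097 1.52
```

```text
x- side 48 (np.float32(0.054858625), np.float32(0.99849415)) (np.float32(576.67957), np.float32(90.44793)) 86.85525 [[ 0.5803  0.1519]
 [ 0.5703 -0.0219]]
end 64 (np.float32(0.998626), np.float32(-0.052403495)) (np.float32(671.0498), np.float32(160.79042)) -3.0038748 [[0.5872 0.166 ]
 [0.7402 0.158 ]]
x+ side 23 (np.float32(0.055901654), np.float32(0.9984363)) (np.float32(744.191), np.float32(116.72816)) 86.795395 [[0.7457 0.1432]
 [0.7426 0.0843]]
((655.7857055664062, -35.047607421875), (388.23406982421875, 169.11166381835938), 86.68285369873047)
t 1.7 pos [0.636  0.1273 0.3689] rot [-3.1398e+00 -2.0000e-04  1.5194e+00] q [0.08 0.6  1.2  0.   1.34 0.13]
shift mm [  0.6  -3.9 112.9] roll -0.0006
```

```bash
python3 -m crank '[[0.4,0.6,-4,60,0.002],[0.4,0.6,-4,80,0.002],[0.4,0.6,-4,95,0.002],[0.4,0.6,-4,103,0.002],[0.4,0.6,-4,103,0.002]]'; python3 goto.py 0.632 0.1282 0.107 1.517; python3 -m crank '[[-0.6,0,0,0,0],[-0.6,0,0,0,0],[-0.6,0,0,0,0],[-0.6,0,0,0,0],[-0.6,0,0,0,0],[-0.6,0,0,0,0]]' 15
```

```text
time: 2.12
tool_pos: [0.6313, 0.1292, 0.2653]
tool_rot: [-3.138, 0.0, 1.519]
contact_force: [-0.3, -0.4, 0.1]
opening: 0.0655
grip_force: 0.0
t 2.1167 pos [0.6313 0.1292 0.2653] rot [-3.1384e+00  2.0000e-04  1.5194e+00] q [0.08 0.69 1.34 0.   1.12 0.13]
shift mm [-1.   0.7 -0.7] roll 0.0024
time: 2.62
tool_pos: [0.6325, 0.128, 0.2672]
tool_rot: [3.141, -0.0, 1.518]
contact_force: [0.4, -0.0, -0.4]
opening: 0.0289
grip_force: 0.0
```

```bash
python3 -m crank '[[-0.8,0,0,0,0],[-0.8,0,0,0,0],[-0.8,0,0,0,0],[-0.8,-5,0,0,0],[-0.8,-20,0,0,0],[-0.8,-40,0,0,0],[-0.8,-60,0,0,0],[-0.8,-80,0,0,0],[-0.8,-100,0,0,0],[-0.8,-115,0,0,0],[-0.8,-120,0,0,0],[-0.8,-120,0,0,0]]' 15; python3 goto.py 0.632 0.1282 0.107 1.517
```

```text
time: 3.62
tool_pos: [0.626, 0.0065, 0.267]
tool_rot: [3.141, 0.001, 1.516]
contact_force: [-0.5, -1.6, 5.4]
opening: 0.0259
grip_force: 15.0
t 3.6167 pos [0.626  0.0065 0.267 ] rot [3.1412e+00 8.0000e-04 1.5159e+00] q [-0.11  0.65  1.4  -0.    1.09 -0.06]
shift mm [121.9  -0.7   0.9] roll -0.0011
```

```bash
python3 -m crank '[[-0.8,-5,0,0,0],[-0.8,-9,0,0,0],[-0.8,-12,0,0,0],[-0.8,-12,0,0,0]]'; python3 -m crank '[[-0.8,-4,0,0,0],[-0.8,-8,0,0,0],[-0.8,-8,0,0,0]]';  python3 -m crank '[[-0.8,-4,0,0,0],[-0.8,-6,0,0,0],[-0.8,-6,0,0,0]]'
```

```text
time: 3.95
tool_pos: [0.6255, -0.0034, 0.267]
tool_rot: [3.141, 0.0, 1.518]
contact_force: [-0.8, -2.3, 5.3]
opening: 0.0257
grip_force: 15.0
time: 4.2
tool_pos: [0.6252, -0.0078, 0.2668]
tool_rot: [3.141, -0.007, 1.519]
contact_force: [1.4, 15.2, 4.9]
opening: 0.0257
grip_force: 15.0
time: 4.45
tool_pos: [0.6249, -0.0127, 0.2666]
tool_rot: [3.141, -0.008, 1.519]
contact_force: [3.0, 19.6, 3.0]
opening: 0.0261
grip_force: 15.0
```

```bash
python3 -m crank '[[-0.8,5,0,0,0],[-0.8,5,0,0,0],[-0.2,5,0,0,0],[0.3,5,0,0,0],[0.3,5,0,0,0],[0.3,5,0,0,-0],[0.3,5,0,-35,0],[0.5,5,0,-70,0],[0.5,5,-10,-105,0],[0.5,5,-20,-120,0],[0.5,5,-20,-120,0],[0.5,5,-20,-120,0]]'
python3 - <<'E'
from h import *
np.set_printoptions(precision=4,suppress=True)
c=cam("wrist"); np.savez("pics/w2.npz",**{k:c[k] for k in("im","d","K","r","t")})
cv2.imwrite("pics/w2.png",cv2.resize(c["im"][:,:,::-1],(768,576)))
print(c["s"]["tool_pos"],c["s"]["tool_rot"])
a=cam("scene");np.savez("pics/s2.npz",**{k:a[k] for k in("im","d","K","r","t")})
P=cloud(a); m=(P[...,2]>.096)&(P[...,2]<.112)&(P[...,0]>.6)&(P[...,0]<.67)&(abs(P[...,1])<.25)
for ce,s in blobs(m,10): print(ce,P[s[1]:s[1]+s[3],s[0]:s[0]+s[2]][m[s[1]:s[1]+s[3],s[0]:s[0]+s[2]]].mean(0))
E
```

```text
time: 5.45
tool_pos: [0.6047, -0.012, 0.3873]
tool_rot: [3.14, 0.0, 1.517]
contact_force: [0.3, -1.0, 0.1]
opening: 0.0688
grip_force: 0.0
[ 0.6047 -0.012   0.3873] [3.1399 0.0002 1.5173]
[167.8 183.1] [ 0.6192 -0.2047  0.1042]
[234.5 201.7] [ 0.6298 -0.0065  0.1043]
```

View pics/w2.png

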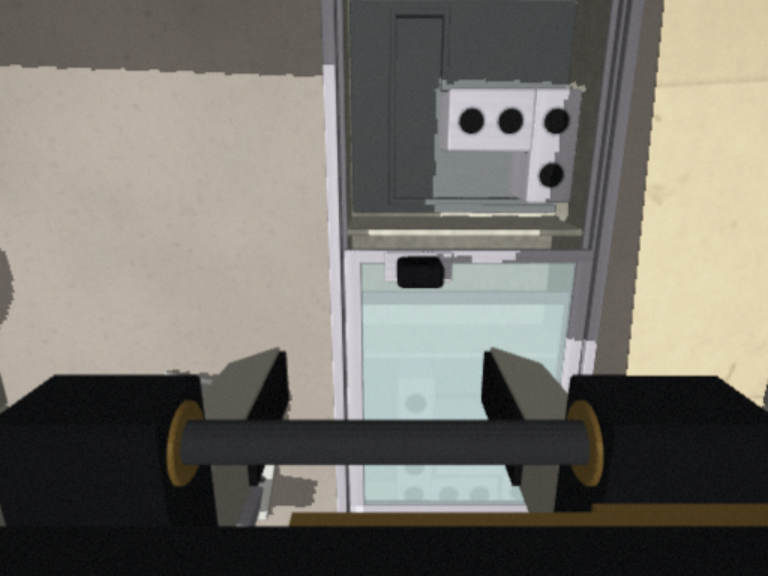

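The wrist view shows the left bay open. The empty long-leg pocket is on the left, u 390–445, and the mate's wells are at (472,120), (511,120), (556,120) and (551,174). The left pull is at (420,271), and the door edge is at row ~250.

Run:
```python
from h import *
np.set_printoptions(precision=4,suppress=True)
c=dict(np.load("pics/w2.npz")); P=cloud(c)
yaw=-.0540; X=np.array([np.cos(yaw),np.sin(yaw)]);Y=np.array([-X[1],X[0]])
O=np.array([.6531,-.0315])
def case(p): p=np.atleast_2d(p)[:,:2]-O; return np.c_[p@X,p@Y]
d=c["d"]>0
# rails again
m=(P[...,2]>.0785)&(P[...,2]<.087)&d
L=[];Rr=[]
for r in range(20,230,3):
    k=np.flatnonzero(m[r,205:245]); 
    if len(k): L.append((205+k[0]-.5,r))
    k=np.flatnonzero(m[r,385:450]);
    if len(k): Rr.append((385+k[-1]+.5,r))
for S in (L,Rr):
    q=plane(c,S,.083)[:,:2]*1000; l=cv2.fitLine(q.astype(np.float32),cv2.DIST_HUBER,0,.01,.01).ravel(); print("rail",len(S),l,np.degrees(np.arctan2(l[1],l[0])),case(l[2:]/1000))
# mate top
m=(P[...,2]>.052)&(P[...,2]<.068)&d
m[:, :285]=0; m[145:]=0; m[:,392:]=0
for ce,s in blobs(m,200):
    print("mate",ce,s,np.median(P[...,2][m]))
    mm=m.astype(np.uint8); cn=max(cv2.findContours(mm,0,cv2.CHAIN_APPROX_NONE)[0],key=cv2.contourArea)
    ap=cv2.approxPolyDP(cn,3,True)[:,0]; q=plane(c,ap,.060); print(np.c_[ap,case(q)*1000])
# wells (dark, on top z .060)
g=c["im"].max(2); w=(g<60)
for ce,s in blobs(w,60,500):
    if s[1]<145 and 290<ce[0]<390: print("well",ce,s,case(plane(c,ce,.060))*1000)
# floor depth profile along row 70 and z
for r in (40,70,100):
    print("row",r,[(u,int(P[r,u,2]*1000),int(g[r,u])) for u in range(232,304,3)])
for u in (278,): print("col",u,[(r,int(P[r,u,2]*1000),int(g[r,u])) for r in range(2,150,4)])
print("pull",case([[.6298,-.0065]])*1000)
e=P[150:185,300,:]; print([(r+150,int(z*1000)) for r,z in enumerate(e[:,2])])
```

```text
rail 70 [  0.0554   0.9985 573.8868  41.2538] 86.82307 [[-0.083   0.0684]]
rail 70 [  0.0542   0.9985 739.4659  32.3697] 86.890564 [[0.0828 0.0684]]
mate [347.2  88. ] [297, 59, 91, 76, 4749] 0.060645850171768934
[[299.      60.     -12.934  123.2881]
 [299.     100.     -11.6218  89.8092]
 [350.     100.      34.3158  89.8335]
 [349.     133.      35.8976  60.4033]
 [379.     133.      63.7288  60.4135]
 [387.      59.      63.5863 124.1513]]
well [314.   80.3] [307, 73, 15, 16, 193] [[  1.0021 106.5916]]
well [340.1  80.3] [333, 73, 15, 16, 195] [[ 24.1163 106.606 ]]
well [370.9  80.4] [363, 73, 17, 16, 207] [[ 51.4091 106.5392]]
well [367.5 116.4] [360, 109, 16, 16, 196] [[51.541  75.4289]]
row 40 [(232, 12, 78), (235, 12, 74), (238, 12, 78), (241, 12, 76), (244, 12, 77), (247, 12, 77), (250, 12, 75), (253, 12, 77), (256, 11, 76), (259, 13, 73), (262, 20, 76), (265, 12, 76), (268, 13, 74), (271, 12, 75), (274, 13, 73), (277, 11, 76), (280, 11, 75), (283, 12, 73), (286, 13, 72), (289, 12, 74), (292, 12, 77), (295, 20, 67), (298, 20, 70), (301, 12, 71)]
row 70 [(232, 21, 78), (235, 
[... 957 characters left out ...]
4), (70, 13, 79), (74, 13, 73), (78, 11, 76), (82, 12, 76), (86, 12, 77), (90, 10, 74), (94, 11, 74), (98, 13, 76), (102, 13, 75), (106, 11, 75), (110, 12, 75), (114, 13, 72), (118, 12, 75), (122, 11, 73), (126, 13, 73), (130, 12, 74), (134, 21, 72), (138, 13, 73), (142, 6, 119), (146, 26, 85)]
pull [[-24.6154  23.706 ]]
[(150, 50), (151, 55), (152, 61), (153, 61), (154, 62), (155, 63), (156, 62), (157, 6), (158, 5), (159, 7), (160, 6), (161, 7), (162, 6), (163, 4), (164, 6), (165, 77), (166, 82), (167, 81), (168, 84), (169, 83), (170, 84), (171, 83), (172, 85), (173, 84), (174, 84), (175, 84), (176, 83), (177, 85), (178, 83), (179, 83), (180, 84), (181, 84), (182, 83), (183, 84), (184, 85)]
```

Run:
```python
from h import *
np.set_printoptions(precision=1,suppress=True)
c=dict(np.load("pics/w2.npz")); P=cloud(c)
yaw=-.055; X=np.array([np.cos(yaw),np.sin(yaw)]);Y=np.array([-X[1],X[0]]); O=np.array([.6531,-.0315])
def case(p): p=np.atleast_2d(p)[:,:2]-O; return np.c_[p@X,p@Y]
g=c["im"].max(2).astype(int)
for r in (20,30,40,50):
  for lo,hi in ((256,268),(288,302)):
    print(r,[(u,round(P[r,u,2]*1000),g[r,u],*case(plane(c,[u,r],.020)).round(4).ravel()*1000) for u in range(lo,hi)])
for lo,hi in ((2,14),(128,142)):
  for u in (272,284): print(u,[(r,round(P[r,u,2]*1000),g[r,u],(case(plane(c,[u,r],.020))[0,1]*1000).round(1)) for r in range(lo,hi)])
print("door edge",case(plane(c,[[300,165],[300,166]],.082))*1000)
```

```text
20 [(256, 14, np.int64(77), np.float64(-50.5), np.float64(162.0)), (257, 13, np.int64(73), np.float64(-49.5), np.float64(162.0)), (258, 12, np.int64(77), np.float64(-48.599999999999994), np.float64(162.0)), (259, 13, np.int64(74), np.float64(-47.6), np.float64(162.0)), (260, 20, np.int64(70), np.float64(-46.699999999999996), np.float64(162.0)), (261, 21, np.int64(75), np.float64(-45.699999999999996), np.float64(162.0)), (262, 21, np.int64(77), np.float64(-44.8), np.float64(162.0)), (263, 20, np.int64(67), np.float64(-43.8), np.float64(162.0)), (264, 11, np.int64(68), np.float64(-42.9), np.float64(162.0)), (265, 12, np.int64(74), np.float64(-41.9), np.float64(162.0)), (266, 12, np.int64(74), np.float64(-41.0), np.float64(162.0)), (267, 13, np.int64(77), np.float64(-40.0), np.float64(162.0))]
20 [(288, 13, np.int64(77), np.float64(-20.0), np.float64(162.0)), (289, 13, np.int64(72), np.float64(-19.099999999999998), np.float64(162.0)), (290, 13, np.int64(71), np.float64(-18.1), np.float64(162.0)), (291, 13, np.int64(74), np.float64(-17.2), np.float64(162.0)), (292, 12, np.int64(71), np.f
[... 7427 characters left out ...]
.3)), (141, 10, np.int64(78), np.float64(47.2))]
284 [(128, 12, np.int64(69), np.float64(60.7)), (129, 13, np.int64(73), np.float64(59.7)), (130, 13, np.int64(72), np.float64(58.7)), (131, 12, np.int64(65), np.float64(57.7)), (132, 21, np.int64(83), np.float64(56.6)), (133, 20, np.int64(125), np.float64(55.6)), (134, 21, np.int64(138), np.float64(54.5)), (135, 20, np.int64(136), np.float64(53.5)), (136, 13, np.int64(102), np.float64(52.5)), (137, 13, np.int64(72), np.float64(51.4)), (138, 13, np.int64(72), np.float64(50.4)), (139, 12, np.int64(72), np.float64(49.3)), (140, 11, np.int64(76), np.float64(48.3)), (141, 11, np.int64(83), np.float64(47.2))]
door edge [[-11.4  34.9]
 [-11.4  34. ]]
```

```bash
python3 goto.py 0.45 -0.22 0.231 1.517
python3 - <<'E'
from h import *
for n in("scene0","side0"):
    P=cloud(dict(np.load(f"pics/{n}.npz"))); m=(P[...,2]>.25)&(P[...,2]<1.2)&(P[...,1]<-.2)&(P[...,0]>0.1)&(P[...,0]<.9)&(P[...,1]>-.9)
    q=P[m]; print(n,len(q), np.percentile(q,[1,50,99],axis=0).round(2) if len(q) else 0)
E
```

```text
t 5.55 pos [ 0.6049 -0.012   0.3851] rot [-3.1392e+00 -2.0000e-04  1.5174e+00] q [-0.15  0.5   1.32 -0.    1.32 -0.09]
shift mm [-216.  -143.5   -4.6] roll 0.0004
scene0 12055 [[ 0.31 -0.57  0.25]
 [ 0.63 -0.37  0.48]
 [ 0.82 -0.36  0.51]]
side0 38780 [[ 0.27 -0.67  0.26]
 [ 0.76 -0.58  0.5 ]
 [ 0.82 -0.38  0.75]]
```

```bash
python3 -m crank '[[0.8,-216,-144,-5,0],[0.8,-216,-144,-5,0],[0.8,-216,-144,-5,0],[0.8,-216,-144,-5,0],[0.8,-216,-144,-5,0],[0.8,-216,-144,-5,0],[0.8,-216,-144,-5,0],[0.8,-216,-144,-5,0],[0.8,-216,-144,-5,0]]'
python3 - <<'E'
from h import *
np.set_printoptions(precision=4,suppress=True)
c=cam("wrist"); np.savez("pics/w3.npz",**{k:c[k] for k in("im","d","K","r","t")})
cv2.imwrite("pics/w3.png",cv2.resize(c["im"][:,:,::-1],(768,576)))
print(c["s"]["tool_pos"],c["s"]["tool_rot"])
P=cloud(c)
m=(P[...,2]>.046)&(P[...,2]<.066)&(c["d"]>0)&(c["d"]<.6); m[235:]=0
for ce,s in blobs(m,300):
    q=P[s[1]:s[1]+s[3],s[0]:s[0]+s[2]][m[s[1]:s[1]+s[3],s[0]:s[0]+s[2]]]
    print(ce,s,q.mean(0),np.percentile(q[:,2],[5,50,95]))
g=c["im"].max(2)
for ce,s in blobs(g<70,40,600): print("dark",ce,s,plane(c,ce,.054))
E
```

```text
time: 6.3
tool_pos: [0.4498, -0.2201, 0.3905]
tool_rot: [-3.14, -0.002, 1.516]
contact_force: [0.3, -0.5, -0.2]
opening: 0.083
grip_force: 0.0
[ 0.4498 -0.2201  0.3905] [-3.1401 -0.0017  1.5158]
[379.4  84. ] [368, 0, 25, 173, 1168] [ 0.5647 -0.1406  0.0554] [0.047  0.0551 0.0654]
[222.  99.] [211, 58, 23, 84, 876] [ 0.422  -0.15    0.0526] [0.0501 0.0525 0.0553]
[264.1 107.7] [252, 67, 25, 83, 842] [ 0.4568 -0.1502  0.0527] [0.0502 0.0526 0.0551]
[247.8 142.3] [216, 68, 80, 128, 4585] [ 0.4419 -0.1775  0.054 ] [0.051  0.0544 0.056 ]
[470.2 215.5] [446, 207, 66, 28, 666] [ 0.6644 -0.2722  0.0557] [0.0469 0.0552 0.0649]
dark [244.7  92. ] [238, 85, 15, 15, 182] [[ 0.4419 -0.1391  0.054 ]]
dark [239.4 121.4] [233, 114, 14, 15, 168] [[ 0.4352 -0.1653  0.054 ]]
dark [373.1 156.8] [364, 139, 15, 38, 186] [[ 0.5629 -0.2061  0.054 ]]
dark [234.7 147.4] [228, 141, 14, 14, 159] [[ 0.4289 -0.1896  0.054 ]]
dark [380.2 159.6] [378, 142, 6, 37, 66] [[ 0.57   -0.2093  0.054 ]]
dark [230.2 172.2] [224, 166, 14, 14, 149] [[ 0.4227 -0.2139  0.054 ]]
dark [256.  177.1] [250, 171, 13, 14, 144] [[ 0.4479 -0.2203  0.054 ]]
dark [278.7 181.6] [272, 175, 14, 14, 145] [[ 0.4702 -0.2261  0.054 ]]
```

View pics/w3.png

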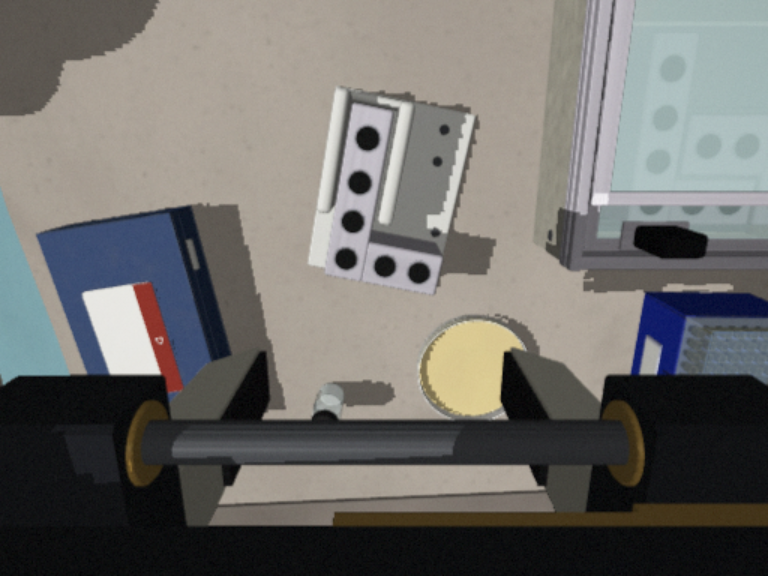

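The wrist view shows the block in the stand: long-leg wells run from (367,138) to (346,258), and short-leg wells are at (384,266) and (418,272). The dish is at (475,366) and the dark vial at (328,403).

```bash
python3 - <<'E'
from h import *
np.set_printoptions(precision=4,suppress=True)
c=dict(np.load("pics/w3.npz")); P=cloud(c)
a=-.2513; Bx=np.array([np.cos(a),np.sin(a)]);By=np.array([-Bx[1],Bx[0]])
m=(P[...,2]>.048)&(P[...,2]<.060); m[200:]=0;m[:,:205]=0;m[:,300:]=0
n,l,s,ce=cv2.connectedComponentsWithStats(m.astype(np.uint8)); k=1+np.argmax(s[1:,4])
v,u=np.nonzero(l==k); q=plane(c,np.c_[u,v],.054)[:,:2]; x=q@Bx;y=q@By
lo=y<np.percentile(y,20)
print("y",y.min(),y.max(),"x",x.min(),x.max(),"n",len(x))
o=(.5*(y.min()+y.max())); ox=.5*(x.min()+x.max())-.025; print("origin",ox*Bx+o*By)
print("dish",plane(c,np.array([[475,366]])/1.5,.014),"vial",plane(c,np.array([[328,385]])/1.5,.05))
E
python3 goto.py 0.4663 -0.2251 0.12 2.890
```

```text
y -0.11500748636374089 -0.005553783069902006 x 0.44992978069427414 0.525660143100255 n 4567
origin [ 0.4333 -0.1735]
dish [[ 0.5149 -0.3164  0.014 ]] vial [[ 0.4024 -0.308   0.05  ]]
t 6.35 pos [ 0.4503 -0.2194  0.3906] rot [-3.1405e+00 -1.5000e-03  1.5176e+00] q [-0.61  0.31  1.61  0.    1.22 -0.55]
shift mm [ -5.   16.4 111.6] roll -1.3724
```

```bash
python3 -m crank '[[0.25,-5,16,20,-1.372],[0.25,-5,16,40,-1.372],[0.25,-5,16,60,-1.372],[0.25,-5,16,80,-1.372],[0.25,-5,16,100,-1.372],[0.25,-5,16,112,-1.372],[0.25,-5,16,112,-1.372],[0.25,-5,16,112,-1.372],[0.25,-5,16,112,-1.372],[0.25,-5,16,112,-1.372],[0.25,-5,16,112,-1.372],[0.25,-5,16,112,-1.372]]'; python3 goto.py 0.4665 -0.2248 0.037 2.890
```

```text
time: 7.35
tool_pos: [0.4665, -0.224, 0.2789]
tool_rot: [3.141, -0.001, 2.897]
contact_force: [-1.2, 0.5, 0.5]
opening: 0.0575
grip_force: 0.0
t 7.35 pos [ 0.4665 -0.224   0.2789] rot [ 3.1409e+00 -7.0000e-04  2.8968e+00] q [-0.6   0.47  1.72  0.    0.96 -1.92]
shift mm [-0.2 -0.8 82.9] roll 0.0068
```

```bash
python3 -m crank '[[0.25,-0.2,-0.8,30,0.007],[0.25,-0.2,-0.8,58,0.007],[0.25,-0.2,-0.8,75,0.007],[0.25,-0.2,-0.8,83,0.007],[0.25,-0.2,-0.8,83,0.007],[0.25,-0.2,-0.8,83,0.007]]';python3 goto.py 0.4665 -0.2248 0.037 2.890; python3 -m crank '[[-0.2,0,0,0,0],[-0.3,0,0,0,0],[-0.4,0,0,0,0],[-0.5,0,0,0,0],[-0.6,0,0,0,0],[-0.6,0,0,0,0],[-0.6,0,0,0,0],[-0.6,0,0,0,0]]' 20; python3 goto.py 0.4665 -0.2248 0.037 2.890
```

```text
time: 7.85
tool_pos: [0.466, -0.226, 0.1967]
tool_rot: [3.141, -0.0, 2.882]
contact_force: [0.5, -0.5, -0.3]
opening: 0.0577
grip_force: 0.0
t 7.85 pos [ 0.466  -0.226   0.1967] rot [ 3.1414e+00 -1.0000e-04  2.8821e+00] q [-0.6   0.59  1.78  0.    0.77 -1.91]
shift mm [-0.2  1.3  0.7] roll -0.0079
time: 8.52
tool_pos: [0.4655, -0.2264, 0.1971]
tool_rot: [-3.142, 0.001, 2.883]
contact_force: [-0.3, 0.8, 5.8]
opening: 0.0281
grip_force: 19.9
t 8.5167 pos [ 0.4655 -0.2264  0.1971] rot [-3.1416e+00  7.0000e-04  2.8826e+00] q [-0.6   0.59  1.78  0.    0.77 -1.91]
shift mm [-0.5  1.8  1.1] roll -0.0074
```

```bash
python3 -m crank '[[-0.6,0,0,0,0],[-0.6,0,0,0,0],[-0.6,0,0,-6,0],[-0.6,0,0,-14,0],[-0.6,0,0,-24,0],[-0.6,0,0,-36,0],[-0.6,0,0,-50,0],[-0.6,0,0,-66,0],[-0.6,0,0,-80,0],[-0.6,0,0,-88,0],[-0.6,0,0,-88,0]]' 35; python3 goto.py 0.483 -0.0235 0.125 3.0866
```

```text
time: 9.43
tool_pos: [0.4658, -0.2267, 0.2868]
tool_rot: [-3.14, 0.004, 2.883]
contact_force: [0.6, -0.2, -1.9]
opening: 0.0276
grip_force: 34.8
t 9.4333 pos [ 0.4658 -0.2267  0.2868] rot [-3.1402  0.0039  2.8828] q [-0.6   0.46  1.71  0.    0.97 -1.91]
shift mm [ 35.4 200.8   2.4] roll -0.2038
```

```bash
python3 -m crank '[[-0.6,5,25,0,-0.02],[-0.6,11,60,0,-0.06],[-0.6,18,95,0,-0.1],[-0.6,24,130,0,-0.14],[-0.6,30,165,0,-0.18],[-0.6,34,190,0,-0.2],[-0.6,35,201,0,-0.204],[-0.6,35,201,0,-0.204],[-0.6,35,201,30,-0.204],[-0.6,35,201,60,-0.204],[-0.6,35,201,78,-0.204],[-0.6,35,201,78,-0.204]]'; python3 goto.py 0.483 -0.0235 0.031 3.0866
python3 - <<'E'
from h import *
c=cam("side");P=cloud(c)
m=(P[...,2]>.03)&(P[...,0]<.56)&(P[...,0]>.36)&(abs(P[...,1])<.1)
q=P[m];print(np.percentile(q[:,2],[1,20,50,80]).round(4),len(q))
cv2.imwrite("pics/side3.png",cv2.resize(c["im"][130:290,130:345,::-1],None,fx=3.5,fy=3.5))
E
```

```text
time: 10.43
tool_pos: [0.4817, -0.0242, 0.2032]
tool_rot: [3.141, -0.007, 3.085]
contact_force: [-0.2, 0.4, -0.5]
opening: 0.0279
grip_force: 34.8
t 10.4333 pos [ 0.4817 -0.0242  0.2032] rot [ 3.1408 -0.0071  3.0852] q [-0.21  0.54  1.88 -0.    0.73 -1.72]
shift mm [-1.4  0.8 13.1] roll -0.0014
[0.0407 0.1856 0.363  0.4814] 4797
```

View pics/side3.png

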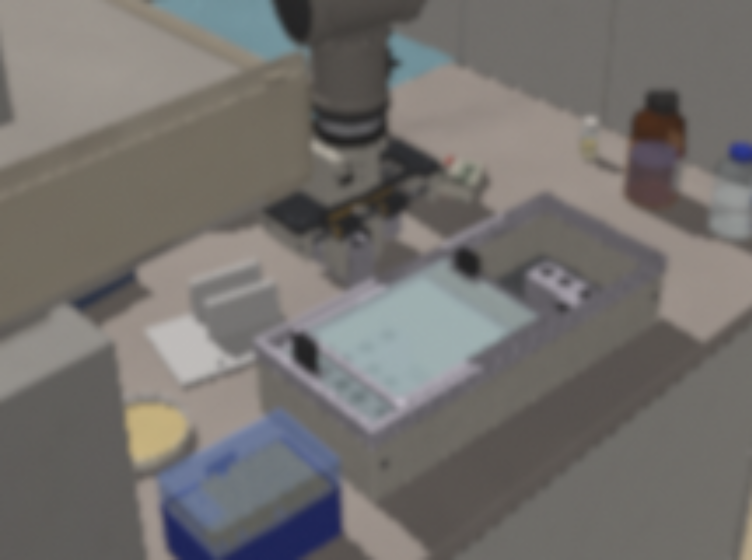

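The side crop shows the block held upright below the gripper at about (350,255), over clear bench between the stand (235,310) and the timer. I'll lower it slowly.

```bash
python3 -m crank '[[-0.6,0,0,5,0],[-0.6,0,0,9,0],[-0.6,0,0,11,0],[-0.6,0,0,12,0],[-0.6,0,0,12,0]]';python3 -m crank '[[-0.6,0,0,1,0],[-0.6,0,0,1,0],[-0.6,0,0,1,0]]'
```

```text
time: 10.9
tool_pos: [0.4831, -0.0232, 0.1949]
tool_rot: [-3.142, 0.001, 3.087]
contact_force: [0.1, -0.1, -0.5]
opening: 0.0274
grip_force: 34.8
time: 11.15
tool_pos: [0.4831, -0.0231, 0.1937]
tool_rot: [3.142, 0.0, 3.087]
contact_force: [0.1, 0.1, -0.5]
opening: 0.0278
grip_force: 34.8
```

```bash
python3 -m crank '[[-0.6,0,0,1,0],[-0.6,0,0,1.5,0],[-0.6,0,0,1.5,0]]';python3 -m crank '[[-0.6,0,0,1,0],[-0.6,0,0,1,0],[-0.6,0,0,1,0]]'
```

```text
time: 11.4
tool_pos: [0.483, -0.0231, 0.192]
tool_rot: [3.141, -0.0, 3.087]
contact_force: [-0.4, 0.5, -2.0]
opening: 0.0277
grip_force: 34.8
time: 11.65
tool_pos: [0.4831, -0.0232, 0.1911]
tool_rot: [3.142, 0.0, 3.087]
contact_force: [-0.1, 0.5, -0.5]
opening: 0.0278
grip_force: 34.8
```

```bash
python3 -m crank '[[-0.6,0,0,1,0],[-0.6,0,0,1,0],[-0.6,0,0,1,0]]';python3 -m crank '[[-0.6,0,0,1,0],[-0.6,0,0,1,0],[-0.6,0,0,1,0]]'
```

```text
time: 11.9
tool_pos: [0.483, -0.0231, 0.191]
tool_rot: [-3.142, 0.001, 3.087]
contact_force: [-3.3, 0.3, 10.6]
opening: 0.0276
grip_force: 34.8
time: 12.15
tool_pos: [0.483, -0.0231, 0.191]
tool_rot: [-3.141, 0.001, 3.087]
contact_force: [-5.7, 1.1, 22.2]
opening: 0.0276
grip_force: 34.8
```

```bash
python3 -m crank '[[-0.6,0,0,-1.5,0],[-0.6,0,0,-1.5,0],[-0.3,0,0,-1.5,0],[0,0,0,-1.5,0],[0.3,0,0,-1.5,0],[0.3,0,0,-1.5,0],[0.3,0,0,-1.5,0],[0.3,0,0,-25,0],[0.3,0,0,-60,0],[0.3,0,0,-100,0],[0.3,0,0,-130,0],[0.3,0,0,-130,0]]' 20; python3 goto.py 0.45 -0.03 0.20 1.516
```

```text
time: 13.15
tool_pos: [0.4845, -0.0234, 0.3248]
tool_rot: [-3.14, 0.011, 3.087]
contact_force: [0.7, -0.0, -0.6]
opening: 0.0601
grip_force: 0.0
t 13.15 pos [ 0.4845 -0.0234  0.3248] rot [-3.14    0.0109  3.087 ] q [-0.21  0.35  1.75  0.    1.03 -1.72]
shift mm [ 33.7  -8.6 -34.5] roll 1.571
```

```bash
python3 -m crank '[[0.3,34,-8,-34,1.571],[0.3,34,-8,-34,1.571],[0.3,34,-8,-34,1.571],[0.3,34,-8,-34,1.571],[0.3,34,-8,-34,1.571],[0.3,34,-8,-34,1.571],[0.3,34,-8,-34,1.571],[0.3,34,-8,-34,1.571],[0.3,34,-8,-34,1.571],[0.3,34,-8,-34,1.571],[0.3,34,-8,-34,1.571],[0.3,34,-8,-34,1.571]]'; python3 -m crank '[[0.1,0,0,0,0.18],[0.1,0,0,0,0.18],[0.1,0,0,0,0.18]]'
cat > blk.py <<'E'
from h import *
np.set_printoptions(precision=4,suppress=True)
c=cam("wrist"); np.savez("pics/w4.npz",**{k:c[k] for k in("im","d","K","r","t")})
cv2.imwrite("pics/w4.png",cv2.resize(c["im"][:,:,::-1],(768,576)))
print(c["s"]["tool_pos"],c["s"]["tool_rot"])
P=cloud(c); m=(P[...,2]>.040)&(P[...,2]<.056)&(c["d"]>0)&(P[...,0]<.55)&(P[...,1]>-.08)&(P[...,1]<.15)
n,l,s,ce=cv2.connectedComponentsWithStats(m.astype(np.uint8)); k=1+np.argmax(s[1:,4]); print(s[k],np.median(P[...,2][l==k]))
w=[(ce,plane(c,ce,.048)[0]) for ce,s in blobs((c["im"].max(2)<70),40,600)]
w=[(p,q) for p,q in w if P[int(p[1]),int(p[0]),0]<.56]
for i in w: print(i)
v,u=np.nonzero(l==k); q=plane(c,np.c_[u,v],.048)[:,:2]
L=sorted([x[1][:2] for x in w],key=lambda t:t[0])
import sys
a=float(sys.argv[1]); Bx=np.array([np.cos(a),np.sin(a)]);By=np.array([-Bx[1],Bx[0]])
x=q@Bx;y=q@By; print("ext",np.ptp(x),np.ptp(y),"origin",((x.min()+x.max())/2-.025)*Bx+(y.min()+y.max())/2*By)
E
python3 blk.py -0.055
```

```text
time: 14.15
tool_pos: [0.4485, -0.0293, 0.3525]
tool_rot: [-3.141, -0.0, 1.581]
contact_force: [-0.1, -0.3, -0.8]
opening: 0.0599
grip_force: 0.0
time: 14.4
tool_pos: [0.4486, -0.0293, 0.3525]
tool_rot: [-3.141, -0.0, 1.405]
contact_force: [0.0, -0.3, 0.4]
opening: 0.051
grip_force: 0.0
[ 0.4486 -0.0293  0.3525] [-3.1408 -0.0002  1.4049]
[ 217   62   99  131 5693] 0.04873922319064633
(array([234.3,  87.2]), array([0.4431, 0.0564, 0.048 ]))
(array([ 11.8, 102.3]), array([0.2575, 0.0753, 0.048 ]))
(array([238. , 120.6]), array([0.4412, 0.0294, 0.048 ]))
(array([241.4, 149.9]), array([0.4396, 0.0043, 0.048 ]))
(array([299.6, 172.4]), array([ 0.487, -0.024,  0.048]))
(array([273.7, 174.9]), array([ 0.464 , -0.0225,  0.048 ]))
(array([244.6, 177.7]), array([ 0.4379, -0.0208,  0.048 ]))
ext 0.07573555141756455 0.11001881057507432 origin [0.4405 0.0205]
```

View pics/w4.png

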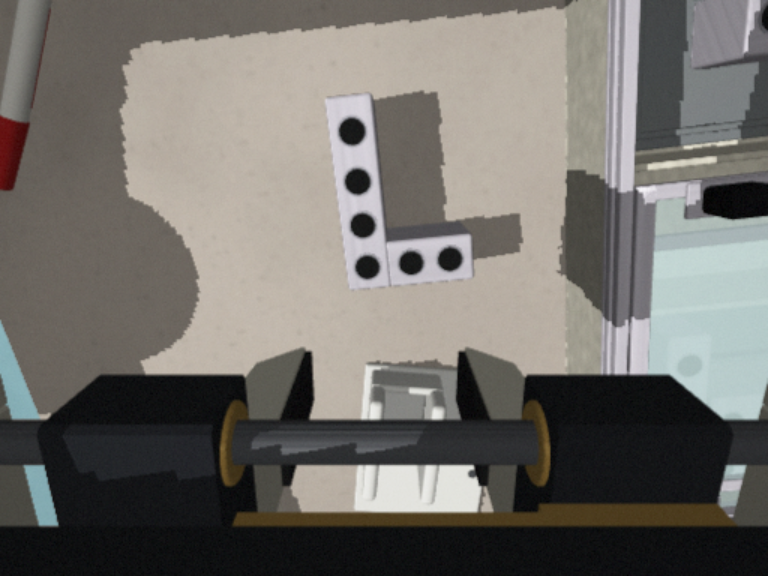

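The wrist view shows the block upright on the bench with its tail at (350,100) and short leg at (430,258). The stand below it is empty.

```bash
python3 goto.py 0.4428 0.0530 0.036 1.505
```

```text
t 14.45 pos [ 0.4486 -0.0293  0.3526] rot [-3.1408e+00 -2.0000e-04  1.4082e+00] q [-0.24  0.26  1.8   0.    1.08 -0.07]
shift mm [ 80.2 -18.9 157.6] roll -0.0968
```

```bash
python3 -m crank '[[0.2,40,-9,0,-0.05],[0.2,80,-19,0,-0.097],[0.2,80,-19,20,-0.097],[0.2,80,-19,55,-0.097],[0.2,80,-19,85,-0.097],[0.2,80,-19,85,-0.097]]';python3 goto.py 0.4428 0.0530 0.036 1.505
```

```text
time: 14.95
tool_pos: [0.441, 0.0532, 0.2637]
tool_rot: [-3.132, 0.0, 1.507]
contact_force: [-1.5, -0.1, -0.6]
opening: 0.0554
grip_force: 0.0
t 14.95 pos [0.441  0.0532 0.2637] rot [-3.1320e+00  1.0000e-04  1.5067e+00] q [-0.05  0.38  1.92  0.    0.85  0.01]
shift mm [-0.   2.4 68.6] roll 0.0017
```

```bash
python3 -m crank '[[0.1,0,1.5,25,0.002],[0.1,0,1.5,50,0.002],[0.1,0,1.5,64,0.002],[0.1,0,1.5,70,0.002],[0.1,0,1.5,70,0.002]]';python3 goto.py 0.4428 0.0530 0.036 1.505; python3 -m crank '[[-0.2,0,0,0,0],[-0.4,0,0,0,0],[-0.5,0,0,0,0],[-0.6,0,0,0,0],[-0.7,0,0,0,0],[-0.7,0,0,0,0],[-0.7,0,0,0,0]]' 20;python3 -m crank '[[-0.7,0,0,0,0],[-0.7,0,0,0,0],[-0.7,0,0,0,0]]' 50; python3 goto.py 0.4428 0.0530 0.036 1.505
```

```text
time: 15.37
tool_pos: [0.4446, 0.0525, 0.1979]
tool_rot: [-3.14, -0.0, 1.502]
contact_force: [0.7, 0.5, 0.2]
opening: 0.0504
grip_force: 0.0
t 15.3667 pos [0.4446 0.0525 0.1979] rot [-3.1401 -0.      1.5024] q [-0.05  0.5   1.98  0.    0.66  0.01]
shift mm [ 0.4 -1.8  2.9] roll -0.0026
time: 15.95
tool_pos: [0.4447, 0.0526, 0.1989]
tool_rot: [3.14, -0.0, 1.502]
contact_force: [-1.0, -0.3, 7.2]
opening: 0.0258
grip_force: 20.0
time: 16.2
tool_pos: [0.4447, 0.0527, 0.1989]
tool_rot: [3.14, -0.0, 1.502]
contact_force: [-1.6, 0.1, 6.5]
opening: 0.0255
grip_force: 50.0
t 16.2 pos [0.4447 0.0527 0.1989] rot [ 3.1402e+00 -1.0000e-04  1.5017e+00] q [-0.05  0.5   1.98  0.    0.66  0.02]
shift mm [ 0.2 -1.9  3.9] roll -0.0033
```

```bash
python3 -m crank '[[-0.7,0,0,-4,0],[-0.7,0,0,-10,0],[-0.7,0,0,-20,0],[-0.7,0,0,-35,0],[-0.7,0,0,-55,0],[-0.7,0,0,-75,0],[-0.7,0,0,-95,0],[-0.7,0,0,-110,0],[-0.7,0,0,-115,0],[-0.7,0,0,-115,0]]';python3 goto.py 0.6327 0.1169 0.155 1.516
```

```text
time: 17.03
tool_pos: [0.4446, 0.0527, 0.3143]
tool_rot: [3.139, -0.0, 1.502]
contact_force: [-0.2, -0.0, -1.2]
opening: 0.0259
grip_force: 50.0
t 17.0333 pos [0.4446 0.0527 0.3143] rot [ 3.1387e+00 -2.0000e-04  1.5018e+00] q [-0.05  0.31  1.86  0.    0.97  0.02]
shift mm [ 77.1 183.2   0.9] roll -0.0142
```

```bash
python3 -m crank '[[-0.7,20,15,0,-0.014],[-0.7,40,40,0,-0.014],[-0.7,55,65,0,-0.014],[-0.7,65,90,0,-0.014],[-0.7,72,115,0,-0.014],[-0.7,77,140,0,-0.014],[-0.7,77,160,0,-0.014],[-0.7,77,175,0,-0.014],[-0.7,77,183,0,-0.014],[-0.7,77,183,0,-0.014],[-0.7,77,183,0,-0.014]]';python3 goto.py 0.6327 0.1169 0.135 1.516
python3 - <<'E'
from h import *
np.set_printoptions(precision=4,suppress=True)
c=cam("wrist"); np.savez("pics/w5.npz",**{k:c[k] for k in("im","d","K","r","t")})
cv2.imwrite("pics/w5.png",cv2.resize(c["im"][:,:,::-1],(768,576)))
s=cam("side"); P=cloud(s)
cv2.imwrite("pics/side5.png",cv2.resize(s["im"][150:270,200:360,::-1],None,fx=4.5,fy=4.5))
a=cam("scene"); cv2.imwrite("pics/s5.png",cv2.resize(a["im"][130:270,170:330,::-1],None,fx=4.5,fy=4.5))
for k in (s,a):
    P=cloud(k); m=(P[...,2]>.11)&(P[...,2]<.18)&(P[...,0]>.58)&(P[...,0]<.74)&(P[...,1]<.1)&(P[...,1]>.02)
    print(m.sum(), P[m].min(0) if m.any() else 0, P[m].max(0) if m.any() else 0)
E
```

```text
time: 17.95
tool_pos: [0.632, 0.1167, 0.3112]
tool_rot: [-3.138, 0.0, 1.516]
contact_force: [0.0, -0.1, -0.7]
opening: 0.0255
grip_force: 50.0
t 17.95 pos [0.632  0.1167 0.3112] rot [-3.1385e+00  2.0000e-04  1.5156e+00] q [0.06 0.64 1.3  0.   1.21 0.12]
shift mm [ 0.2  0.7 17.2] roll -0.0004
436 [0.6141 0.0226 0.1116] [0.6924 0.0993 0.1631]
437 [0.6162 0.0243 0.1158] [0.6939 0.0627 0.1656]
```

View pics/w5.png

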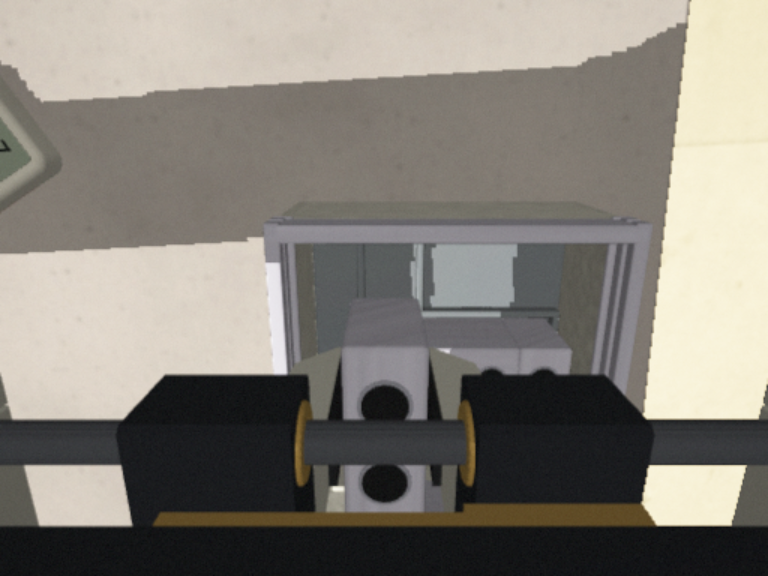

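View pics/side5.png

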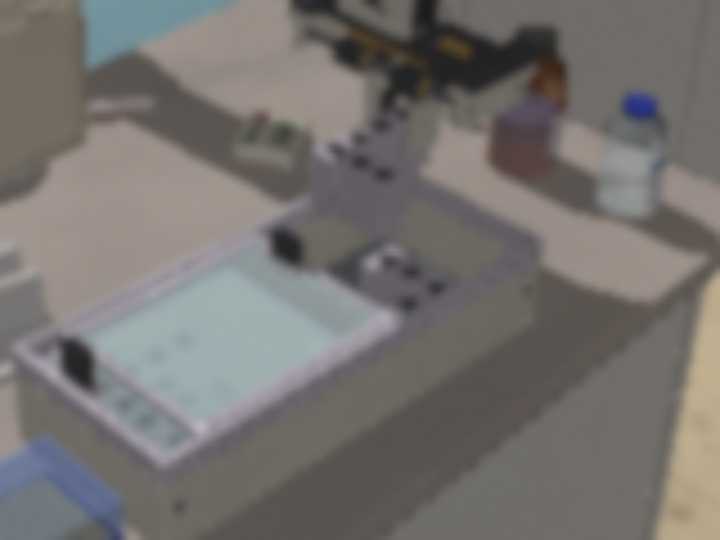

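The wrist view shows the held block's tail with a well at (384,402), between the fingers. The side crop shows the block level above its pocket and clear of the left pull at (285,245).

Run:
```python
from h import *
np.set_printoptions(precision=4,suppress=True)
c=dict(np.load("pics/w5.npz")); P=cloud(c); g=c["im"].max(2)
for ce,s in blobs(g<60,100,2000): 
    if 200<ce[0]<400: print("well",ce,s,plane(c,ce,.160))
m=(P[...,2]>.150)&(P[...,2]<.172)&(P[...,1]<.16)&(P[...,0]>.6)&(P[...,0]<.665); m[:222]=0; m[275:]=0; m[:,:226]=0; m[:,288:]=0
q=P[m]; A=np.c_[q[:,0]-.63,q[:,1]-.13,np.ones(len(q))]; print(len(q),"top plane",np.linalg.lstsq(A,q[:,2],rcond=None)[0],q.min(0),q.max(0))
for r in (235,240,245,250,300,340):
    k=[u for u in range(215,300) if .150<P[r,u,2]<.172]; print(r,k[:1],k[-1:], plane(c,[[k[0]-.5,r],[k[-1]+.5,r]],.160)[:,:2] if k else "")
for n in("scene","side"):
    a=cam(n);P=cloud(a); m=(P[...,2]>.152)&(P[...,2]<.17)&(P[...,0]>.6)&(P[...,0]<.71)&(P[...,1]<.08)&(P[...,1]>.02)
    q=P[m]; A=np.c_[q[:,0]-.65,q[:,1]-.05,np.ones(len(q))]; print(n,len(q),np.linalg.lstsq(A,q[:,2],rcond=None)[0],q.min(0),q.max(0))
print(telemetry.observe()["tool_pos"])
```

```text
well [256.1 320.9] [241, 307, 31, 28, 637] [[0.6289 0.0927 0.16  ]]
well [290.6 314.5] [286, 306, 12, 18, 120] [[0.6454 0.0954 0.16  ]]
3150 top plane [-0.0148 -0.1982  0.1603] [0.6164 0.1169 0.15  ] [0.6454 0.1408 0.171 ]
235 [227] [286] [[0.6185 0.138 ]
 [0.6446 0.1366]]
240 [228] [285] [[0.6187 0.1356]
 [0.6441 0.1342]]
245 [215] [298] [[0.6128 0.1335]
 [0.6498 0.1315]]
250 [215] [299] [[0.6125 0.131 ]
 [0.6502 0.129 ]]
300 [] [] 
340 [230] [282] [[0.6154 0.0823]
 [0.6411 0.081 ]]
scene 299 [-0.0315 -0.0332  0.162 ] [0.6159 0.0248 0.1522] [0.6948 0.0627 0.166 ]
side 181 [-0.0231  0.0345  0.16  ] [0.6156 0.0236 0.152 ] [0.6922 0.0799 0.165 ]
[0.6318 0.1169 0.3131]
```

```bash
python3 -m crank '[[-0.7,0,1.5,15,0],[-0.7,0,1.5,30,0],[-0.7,0,1.5,40,0],[-0.7,0,1.5,40,0],[-0.7,0,1.5,40,0]]'
cat > tail.py <<'E'
from h import *
np.set_printoptions(precision=4,suppress=True)
c=cam("wrist"); n="pics/w6"; np.savez(n+".npz",**{k:c[k] for k in("im","d","K","r","t")})
cv2.imwrite(n+".png",cv2.resize(c["im"][120:250,170:400,::-1],None,fx=3.4,fy=3.4))
p=c["s"]["tool_pos"]; print(p,c["s"]["tool_rot"])
P=cloud(c); zt=p[2]-.1509; zb=p[2]-.1989
yaw=-.055; X=np.array([np.cos(yaw),np.sin(yaw)]);Y=np.array([-X[1],X[0]]); O=np.array([.6531,-.0315])
case=lambda q:np.c_[(q[:,:2]-O)@X,(q[:,:2]-O)@Y]*1000
# block vertical tail face: mask by depth (nearest) columns
print("expected block x edges/tail y from TCP:",case(np.array([[p[0],p[1],0]])))
tip=P[...,2]
for r in range(140,250,8):
    z=tip[r,180:360]; k=[u+180 for u in range(180) if c["d"][r,u+180]>0 and zb-.002<z[u]<zt+.004 and z[u]>.066 and 215<u+180<300]
    if k: print(r,k[0],k[-1],tip[r,(k[0]+k[-1])//2].round(4),case(plane(c,[[k[0]-.5,r],[k[-1]+.5,r]],tip[r,(k[0]+k[-1])//2])).round(1).tolist())
m=(tip>.0165)&(tip<.0235)&(c["d"]>0)
for r in (166,172,178,184,190): print("rim",r,[u for u in range(190,330) if m[r,u]])
for u in (240,250,260,270): print("rimcol",u,[r for r in range(140,230) if m[r,u]])
E
python3 tail.py
```

```text
time: 18.62
tool_pos: [0.6336, 0.1168, 0.2728]
tool_rot: [-3.14, 0.0, 1.516]
contact_force: [0.8, 0.0, 0.0]
opening: 0.0256
grip_force: 50.0
[0.6336 0.1168 0.2728] [-3.1405  0.      1.5158]
expected block x edges/tail y from TCP: [[-27.5972 147.0078]]
164 216 299 0.0844 [[-50.4, 191.1], [-6.4, 191.1]]
172 216 299 0.0839 [[-50.6, 186.7], [-6.2, 186.7]]
204 233 279 0.0882 [[-41.7, 170.2], [-16.7, 170.2]]
212 232 281 0.1011 [[-41.2, 170.5], [-16.6, 170.6]]
220 230 283 0.1107 [[-41.5, 170.1], [-16.3, 170.2]]
228 229 284 0.1194 [[-41.3, 169.8], [-16.6, 169.9]]
236 216 299 0.1234 [[-46.6, 167.8], [-10.4, 167.9]]
244 216 299 0.123 [[-46.8, 163.8], [-10.2, 163.9]]
rim 166 []
rim 172 []
rim 178 [194, 195, 232, 233, 234, 235, 236, 237, 278, 279, 280, 281, 282, 283]
rim 184 [194, 195, 232, 233, 234, 235, 236, 237, 278, 279, 280, 281, 282, 283]
rim 190 [195, 196, 232, 233, 234, 235, 236, 237, 278, 279, 280, 281, 282, 283]
rimcol 240 [143, 144]
rimcol 250 [144]
rimcol 260 [144]
rimcol 270 [144]
```

View pics/w6.png

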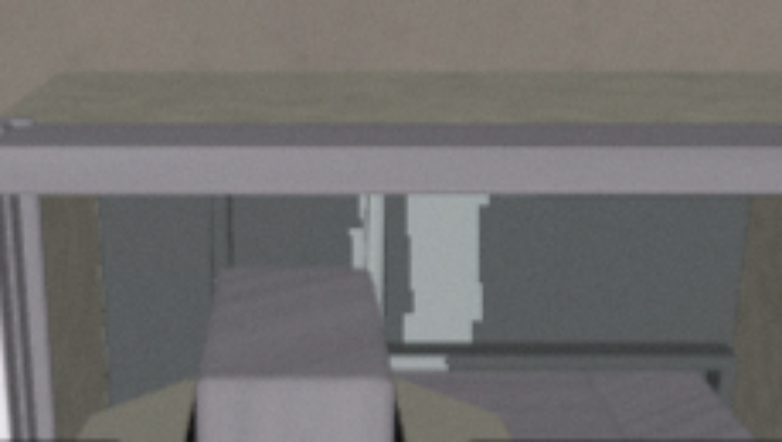

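Run:
```python
from h import *
c=dict(np.load("pics/w6.npz"))
yaw=-.055; X=np.array([np.cos(yaw),np.sin(yaw)]);Y=np.array([-X[1],X[0]]); O=np.array([.6531,-.0315])
case=lambda q:(np.c_[(q[:,:2]-O)@X,(q[:,:2]-O)@Y]*1000).round(1)
for r in (178,184,190): print(case(plane(c,[[237.5,r],[277.5,r],[257.5,r]],.020)))
P=cloud(c); print(case(plane(c,[[255,r] for r in (201,202,203,204)],.0739)), P[196:208,255,2].round(3))
```

```text
[[-42.8 166.8]
 [-13.6 166.8]
 [-28.2 166.8]]
[[-42.9 162.3]
 [-13.5 162.3]
 [-28.2 162.3]]
[[-43.  157.7]
 [-13.4 157.7]
 [-28.2 157.7]]
[[-29.8 167.1]
 [-29.8 166.5]
 [-29.8 165.9]
 [-29.8 165.3]] [0.012 0.013 0.076 0.079 0.08  0.082 0.084 0.085 0.088 0.09  0.09  0.093]
```

The close view shows the tail about 0.8 mm to the −x side of the pocket centre, and well placed in y. I'll lower it with a small correction.

```bash
python3 -m crank '[[-0.7,0,0.6,8,0],[-0.7,0,0.6,18,0],[-0.7,0,0.6,28,0],[-0.7,0,0.6,38,0],[-0.7,0,0.6,44,0],[-0.7,0,0.6,44,0],[-0.7,0,0.6,44,0]]'; python3 -m crank '[[-0.7,0,0,4,0],[-0.7,0,0,7,0],[-0.7,0,0,9,0],[-0.7,0,0,9,0]]'
```

```text
time: 19.25
tool_pos: [0.6344, 0.1167, 0.2284]
tool_rot: [-3.14, 0.0, 1.516]
contact_force: [0.1, 0.9, -1.4]
opening: 0.0258
grip_force: 50.0
time: 19.58
tool_pos: [0.6343, 0.1167, 0.2197]
tool_rot: [-3.141, -0.0, 1.516]
contact_force: [0.5, 0.4, -1.8]
opening: 0.0255
grip_force: 50.0
```

```bash
python3 -m crank '[[-0.7,0,0,2,0],[-0.7,0,0,4,0],[-0.7,0,0,4,0]]'; python3 -m crank '[[-0.7,0,0,2,0],[-0.7,0,0,3,0],[-0.7,0,0,3,0]]'; python3 -m crank '[[-0.7,0,0,1,0],[-0.7,0,0,1,0],[-0.7,0,0,1,0]]'
```

```text
time: 19.83
tool_pos: [0.6343, 0.1167, 0.2157]
tool_rot: [-3.141, -0.0, 1.516]
contact_force: [-0.3, -0.3, -0.8]
opening: 0.0255
grip_force: 50.0
time: 20.08
tool_pos: [0.6344, 0.1167, 0.2128]
tool_rot: [-3.141, -0.0, 1.516]
contact_force: [-0.3, 0.1, -1.1]
opening: 0.0258
grip_force: 50.0
time: 20.33
tool_pos: [0.6344, 0.1167, 0.2121]
tool_rot: [3.142, -0.0, 1.516]
contact_force: [-0.3, 0.4, -1.0]
opening: 0.0258
grip_force: 50.0
```

Past the rims with no contact. I'll do the last few mm to the floor now.

```bash
python3 -m crank '[[-0.7,0,0,1,0],[-0.7,0,0,1,0],[-0.7,0,0,1,0]]'; python3 -m crank '[[-0.7,0,0,1,0],[-0.7,0,0,1,0],[-0.7,0,0,1,0]]'
```

```text
time: 20.58
tool_pos: [0.6344, 0.1167, 0.2111]
tool_rot: [3.142, -0.0, 1.516]
contact_force: [0.5, -0.1, -0.9]
opening: 0.0255
grip_force: 50.0
time: 20.83
tool_pos: [0.6344, 0.1167, 0.2109]
tool_rot: [3.141, -0.0, 1.516]
contact_force: [-3.1, -0.1, 5.8]
opening: 0.0255
grip_force: 50.0
```

```bash
python3 -m crank '[[-0.7,0,0,0,0],[-0.4,0,0,0,0],[-0.15,0,0,0,0],[-0.15,0,0,0,0],[-0.15,0,0,0,0],[-0.15,0,0,0,0],[-0.15,0,0,-10,0],[-0.15,0,0,-30,0],[-0.15,0,0,-60,0],[-0.15,0,0,-95,0],[-0.15,0,0,-125,0],[-0.15,0,0,-125,0]]' 20; python3 goto.py 0.60 0.02 0.25 1.516
```

```text
time: 21.83
tool_pos: [0.6355, 0.1169, 0.3434]
tool_rot: [3.129, -0.002, 1.516]
contact_force: [0.8, 0.1, 1.5]
opening: 0.039
grip_force: 0.0
t 21.8333 pos [0.6355 0.1169 0.3434] rot [ 3.1287e+00 -1.7000e-03  1.5159e+00] q [0.06 0.61 1.25 0.   1.26 0.12]
shift mm [-98.6 -29.3 -66.2] roll -0.0001
```

```bash
python3 -m crank '[[0.3,-33,-10,-40,0],[0.3,-66,-20,-66,0],[0.3,-99,-29,-66,0],[0.3,-99,-29,-66,0],[0.3,-99,-29,-66,0]]'
python3 - <<'E'
from h import *
np.set_printoptions(precision=4,suppress=True)
c=cam("wrist"); cv2.imwrite("pics/w7.png",cv2.resize(c["im"][:,:,::-1],(768,576)))
yaw=-.055; X=np.array([np.cos(yaw),np.sin(yaw)]);Y=np.array([-X[1],X[0]]); O=np.array([.6531,-.0315])
case=lambda q:(np.c_[(q[:,:2]-O)@X,(q[:,:2]-O)@Y]*1000).round(1)
P=cloud(c); g=c["im"].max(2)
for ce,s in blobs((g<60)&(P[...,2]>.03)&(P[...,2]<.075),40,600): print(ce,case(plane(c,ce,.060)))
Q=P[...,:2]-O; x,y=Q@X*1000,Q@Y*1000
def st(a,b,d,e):
    m=(x>a)&(x<b)&(y>d)&(y<e)&(c["d"]>0); return np.median(P[...,2][m]).round(4),int(m.sum())
for nm,b in dict(tail=(-38,-20,155,165),corner=(-38,-20,62,68),tip=(25,33,60,84),mate=(0,50,112,122)).items(): print(nm,st(*b))
k=[r for r in range(384) if abs(x[r,300])<200 and .079<P[r,300,2]<.087 and y[r,300]<60]
print("door edge y",case(plane(c,[[300,k[0]]],.082)))
a=cam("scene");P=cloud(a); m=(P[...,2]>.096)&(P[...,2]<.112)&(P[...,0]>.6)&(P[...,0]<.67)&(abs(P[...,1])<.25)
for ce,s in blobs(m,10): print(ce,P[s[1]:s[1]+s[3],s[0]:s[0]+s[2]][m[s[1]:s[1]+s[3],s[0]:s[0]+s[2]]].mean(0))
E
```

```text
time: 22.25
tool_pos: [0.5995, 0.0175, 0.4027]
tool_rot: [3.139, 0.0, 1.512]
contact_force: [0.8, 0.9, -0.3]
opening: 0.0593
grip_force: 0.0
[287.2  63.4] [[-27.9 150.7]]
[286.4  94.3] [[-28.  123.6]]
[316.2 112.8] [[  0.9 106.6]]
[340.3 112.8] [[ 23.9 106.5]]
[368.9 112.8] [[ 51.3 106.4]]
[285.6 121.5] [[-28.2  98.6]]
[365.7 145.1] [[51.2 75.5]]
[285.  147.7] [[-28.2  73.2]]
[311.4 147.6] [[-2.2 73.2]]
[334.9 147.5] [[21.  73.2]]
tail (np.float64(0.0607), 240)
corner (np.float64(0.3163), 949)
tip (np.float64(0.0609), 191)
mate (np.float64(0.0606), 590)
door edge y [[-14.8  34.2]]
[168.  183.1] [ 0.6188 -0.2045  0.104 ]
[234.5 201.6] [ 0.63   -0.0066  0.1048]
```

View pics/w7.png

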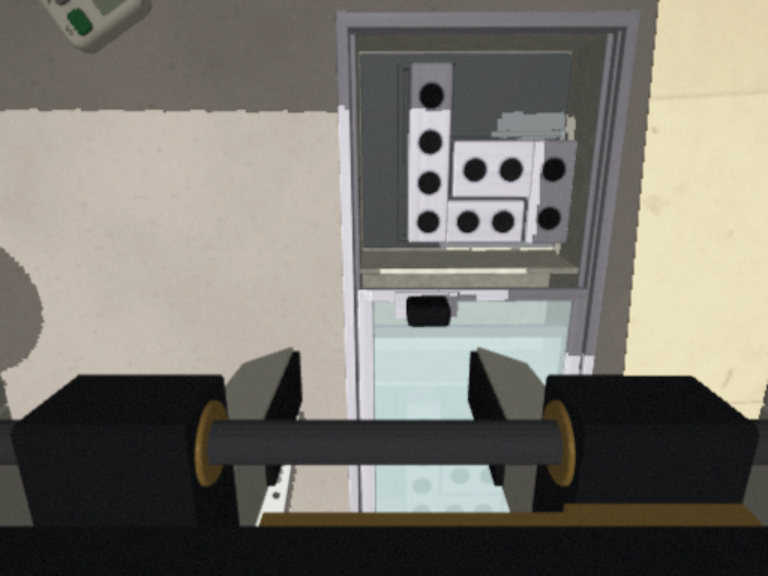

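The final view shows the block flat in its pocket (wells (431,95) to (428,221)), hooked round the mate and level with it at 60.7 mm. The mate's wells have not shifted measurably, and the door is at its stop.

```bash
python3 -c "
from cell import ticket; print(ticket.hand_in())"
```

```text
the job is handed in; nothing more can be done
None
```

The job is handed in at about 22 s of robot time: the left door is open to its stop, the right door is where it was, and the block was set down on the bench and regripped by its tail. It now lies flat in its pocket, hooked round the mate, with its origin measured within about 0.5 mm of the nest; the bystanders were not re-measured, but I felt no unexpected contact.

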